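# Turn a coat button over with the button turner

## Task

On the high deck of the button turner lie two coat buttons; one of them lies wrong way up, with its black back showing. First push the orange-ended catch tray along its rails, fully home against the stop under the outlet of the twisted wire slot. Then push the black-side-up button off the deck into the mouth of the slot, so that it drops through and ends lying flat in the tray with its yellow front up; leave the other button where it lies and the tray home.

Things in the scene. Friction and masses are not known exactly. Their poses are not given: they have to be found in the camera images.
- turner: Button turner: fixed stand in blue, aluminium and steel. Origin on the desk straight below the middle of the deck's lip; z up; buttons travel along its -y. High feed deck at y 0 to 170 mm, twisted wire slot from y 0 to -160 mm, tray runway on the desk from y -125 to -375 mm (all in this frame). The wires reach at most 222 mm above the desk.
- deck_mid (a point): Middle of the feed deck's top, turner x 0, y 85 mm: a flat level sheet 208 mm above the desk, 200 mm (x) by 170 mm (y), with no rim at its back and at its sides behind y = 42 mm; nothing stands above it. Two blue rods 7 mm high on it lead to the mouth, from x = +-97, y = 40 to x = +-24.5, y = 0.
- mouth (a point): Middle of the deck's lip (turner x 0, y 0) at deck height, 208 mm; axes as the turner's. The mouth is 43 mm wide; from here the slot curves down along -y. A button rests on the lip until its centre is pushed 7 to 11 mm past it along -y (rear edge then still 8 mm on the deck); then it slides through by itself within a second.
- slot_mid (a point): Centre of the slot half way down the twist, 127 mm above the desk, 73 mm along -y from the mouth. The slot is a cage of smooth low-friction steel wires that runs down at 58 degrees with half a turn of twist: what goes in black side up comes out yellow side up.
- outlet (a point): Centre of the slot's lower end, 32 mm above the desk at turner y -160 mm; its lowest wires are about 21 mm above the desk and overhang the tray when that is home.
- dock (a point): Point on the desk (turner x 0, y -193 mm) where the tray's origin lies when the tray is home. Rails 9 mm high beside the tray, inner faces at turner x = +-40.5 mm, y -125 to -375; a stop 10 mm high with its face at y -133 mm, which the tray's +y wall meets. A monitor stands beyond the runway's outer end, to the right: come in from above.
- tray: Loose catch tray, 76 (x) by 120 (y) mm, 0.3 kg. Origin: centre of its underside; axes as the turner's, in the rails with 2.5 mm play a side. Floor 3 mm with a smooth white liner, grey walls 24 mm high at the sides and 14 mm at +y. Orange wall at -y: 45 mm high, 5 mm thick, outer face at y = -60 mm; push it along +y. Starts 50 to 120 mm short of home; slides with about 2 N.
- button_a: Coat button to turn over: disc 36 mm across, 6 mm thick, 12 g, origin at its centre. +z side: yellow front with four thread holes; -z side: plain black back. Starts on the deck black side up (+z down), 45 to 55 mm to either side of the deck's middle line, 80 to 100 mm behind the lip.
- button_b: The other coat button, same shape, size and colours, already yellow side up, on the other half of the deck. It stays where it is.

How it is judged:
On the way, in this order (a step that is already met when the one before it is completed fails the run):
1. the tray is home against the stop, its origin within 6 mm of the dock point, while the button is still on the deck (horizontal distance between tray and dock below 0.006 m and height (world z) of button_a above 0.2 m), for 0.2 s.
2. the button drops through the twisted slot (its centre passes within 25 mm of the middle of the twist) (distance between button_a and slot_mid below 0.025 m).
At the end, for the whole second after the job is handed in: The button lies at rest and flat (within 0.15 rad) on the tray's floor with its yellow front up, the tray is home (origin within 8 mm of the dock point), and the other button is within 15 mm of where it lay on the deck (x of button_a in the frame of tray between -0.036 and 0.036 m and y of button_a in the frame of tray between -0.058 and 0.058 m and z of button_a in the frame of tray between 0.002 and 0.012 m and angle between button_a's own z axis and vertical below 0.15 rad and horizontal distance between tray and dock below 0.008 m and linear speed of each of button_a, tray below 0.02 m/s and distance of button_b from where it was at the start of the episode below 0.015 m); the robot touches nothing.
It fails at once if the other button is shoved more than 15 mm (distance of button_b from where it was at the start of the episode above 0.015 m).
It also fails if it takes over 51 s, if anything falls off the work surface, if the arm or the gripper's body presses on something with over 40 N, if the wrist force passes 120 N, or if a joint passes its speed limit or range.

## Robot

A 6-joint arm with a two-finger parallel gripper is mounted at the origin on a cart in front of the work surface, level with it; the furniture and walls round the work are solid. World frame = base frame: x ahead of the robot, y to its left, z up, the work surface at z = 0. Lengths are in m, angles in rad, forces in N, time in s.
With the tool pointing down it reaches from about 0.35 to 0.975 m from the base axis. Payload 4.9 kg.
Tool frame: the origin (TCP) lies midway between the tips of the shut fingers; the grasp point (between the pads) lies 19 mm behind it (ctrl.tcp_to_grasp is the distance from the TCP to the grasp point, in m); z points along the fingers, y is the line along which they close (so a half turn about z gives the same grasp; the last joint's range is limited). The gripper opens to 85 mm and grips with 20 to 120 N. Pads are 22 mm wide; open, the fingers measure 114 mm over their backs; the gripper's body (76 mm by 85 mm) begins 54 mm behind the grasp point. The pads swing forward as they close: fully open they stand 13 mm farther back than shut.
Start: joints at [-1.45, 0.053, 1.613, -0, 1.476, -0.119], TCP at [0.148, -0.607, 0.231] pointing down, gripper open.
Joint ranges: [-3.01, 3.01], [-1.01, 2.22], [0.06, 2.58], [-1.02, 4.17], [0.09, 2.62], [-3.14, 3.14]. Speed limits (rad/s): [2.57, 2.57, 3.14, 3.14, 3.14, 3.14].

## Interface

Orientations are given as a rotation vector (axis times angle).
In Python, from station import ctrl gives the robot as it stands.
- The arm moves only by the tool run_rows, called after "Emit:" as name(argument=value, ...) on one line, values as JSON. Schema: {"type":"object","properties":{"plan":{"type":"string"},"force":{"type":"number"},"only":{"type":"string"},"quiet":{"type":"boolean"},"lines":{"type":"string"}},"required":["plan"],"additionalProperties":false}. plan is a string of 1 to 20 rows, parted by a bar, with the numbers parted by commas; each row has 7 numbers: the finger opening in m, then dx, dy, dz in units of 20 mm, then a rotation vector rx, ry, rz in units of 0.05 rad; each row is the pose to reach, as a shift and turn from the pose commanded when the call began, along the tool's axes at that moment; what a row does not reach only later rows make up. A row lasts 1/12 s, in which the tool goes at most 0.0417 m and 0.125 rad, less where a joint would pass 70% of its speed; a pose out of reach is approached as far as the arm can. The fingers move at their own pace and stop on an object; force is the grip in N (left out, the last holds). Time passes only in rows, so rows that do not move let the fingers close. The tool returns the time, the measured TCP pose, the force, the opening and the grip force at its end. only (a regular expression) keeps the lines of the reply that match it, lines (a string "A,B") keeps lines A to B, and quiet returns only ok. Input that does not fit is refused with a message, and nothing moves.
- ctrl.get_obs(): the state, without advancing time (a new reading comes with each control period).
- ctrl.get_image(name): name is "scene" or "top"; returns the picture (400x640x3 uint8, red, green, blue); there is no depth.
- ctrl.camera_params(name): a dict with "fx", "fy", "cx", "cy" (pixels), "k1" (the pictures are not rectified: a ray, as slopes to the right and down, at radius r is drawn at 1 + k1 r^2 times it, then the intrinsics apply), "T" (4x4, takes a point from camera to world coordinates). Camera axes: x right, y down, z forward; pixel columns grow to the right and rows downward; lengths in m; the calibration is good to about 2 mm. A picture is of the moment at which its call begins. camera_params takes no time and is no camera call.
- ctrl.finish_job(): hands the job in; it is judged then, once.
The state is a dict: "t": time; "q": joint angles; "dq": joint speeds; "effort": joint torques, N m; "tool_pos": TCP position; "tool_rot": TCP orientation; "contact_force": force on the tool from outside, world axes, zero at the start; "wrist_torque": the same for the moment, N m; "opening": finger opening in m; "grip_force": force on a finger pad.
Only numpy, scipy, OpenCV 4.12 (cv2) and the standard library are available. Lean on these libraries where they do the work, as an engineer would, in place of code of your own. Each camera call takes 0.05 s, during which the arm holds its last target. There are 200 camera calls.

## Working session

There is one attempt and no reset: what is moved stays moved. The work goes in short steps, Python scripts to look and compute and a tool call to move; the robot and the scene stay as the last step left them, time stands still between calls to the robot, and variables do not carry over. Pictures are saved under pics/ and viewed, at most 10 in all, crops included, and the job is handed in when it is done.

```bash
ls; mkdir -p pics
```

Run:
```python
from station import ctrl
import cv2
for n in("scene","top"):
    cv2.imwrite(f"pics/{n}0.png",ctrl.get_image(n)[:,:,::-1]); p=ctrl.camera_params(n); print(n,p)
o=ctrl.get_obs(); print(o['tool_pos'],o['tool_rot'],o['t'],o['opening'])
```

```text
pics
station.py
scene {'fx': 417.2218082590757, 'fy': 417.2218082590757, 'cx': 310.94492877488346, 'cy': 205.18997652532977, 'k1': -0.0782734916560517, 'T': array([[-0.5297901 , -0.51278237,  0.67555658, -0.18715152],
       [-0.84811851,  0.32423298, -0.41900832,  0.52964035],
       [-0.00417764, -0.7949385 , -0.60667564,  0.77084481],
       [ 0.        ,  0.        ,  0.        ,  1.        ]])}
top {'fx': 507.39618342978133, 'fy': 507.39618342978133, 'cx': 315.88482493932827, 'cy': 211.5739408556543, 'k1': -0.16715072574068746, 'T': array([[-0.01521051, -0.99866549,  0.0493546 ,  0.43064765],
       [-0.99941299,  0.0136694 , -0.0314139 ,  0.12782368],
       [ 0.03069733, -0.04980345, -0.99828718,  1.13585859],
       [ 0.        ,  0.        ,  0.        ,  1.        ]])}
[ 0.14835805 -0.60654689  0.23018139] [-3.11719172e+00 -3.75512856e-01  5.18875509e-05] 0.1 0.08560453285966271
```

View pics/top0.png

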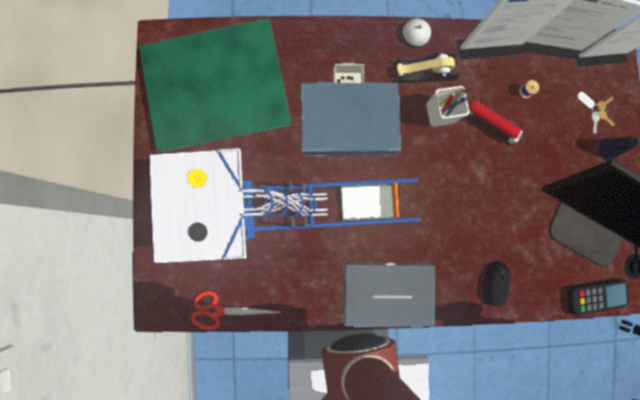

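View pics/scene0.png

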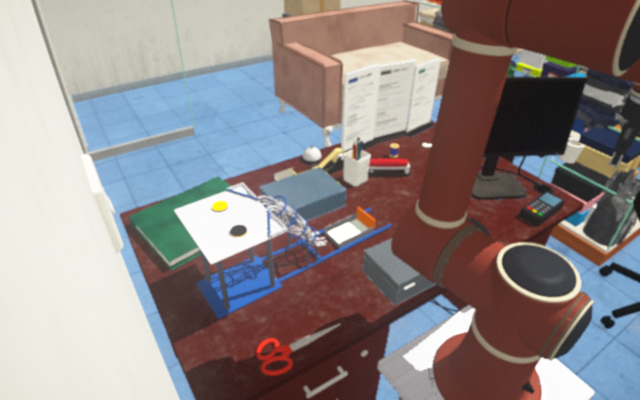

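The top view shows the deck at about (150–246, 149–263), the yellow button at (197,178), the black one at (198,231), and the tray with its orange wall near (396,200). Next I'll enlarge this area to get edge positions.

Create h.py:
```python
import numpy as np,cv2
from station import ctrl
def world(n,uv,z):
    p=ctrl.camera_params(n);K=np.array([[p['fx'],0,p['cx']],[0,p['fy'],p['cy']],[0,0,1]])
    s=cv2.undistortPoints(np.array(uv,float).reshape(-1,1,2),K,np.array([p['k1'],0,0,0.]))[:,0]
    d=np.c_[s,np.ones(len(s))]@p['T'][:3,:3].T;o=p['T'][:3,3]
    return o+d*((z-o[2])/d[:,2])[:,None]
```

Run:
```python
import cv2,numpy as np
from h import world
im=cv2.imread('pics/top0.png')
c=im[140:275,140:430]
cv2.imwrite('pics/crop0.png',cv2.resize(c,None,fx=2.75,fy=2.75,interpolation=cv2.INTER_CUBIC))
h=cv2.cvtColor(im,cv2.COLOR_BGR2HSV)
def cen(m,x0,x1,y0,y1):
    ys,xs=np.nonzero(m[y0:y1,x0:x1]);return xs.mean()+x0,ys.mean()+y0,len(xs),xs.min()+x0,xs.max()+x0,ys.min()+y0,ys.max()+y0
Y=cen((h[...,0]>20)&(h[...,0]<35)&(h[...,1]>120),180,215,165,195)
B=cen(h[...,2]<110,180,215,215,245)
O=cen((h[...,0]>5)&(h[...,0]<20)&(h[...,1]>150)&(h[...,2]>130),385,405,170,230)
# deck
m=((h[...,1]<60)&(h[...,2]>150)).astype(np.uint8);m[:,252:]=0;m[:140]=0;m[270:]=0;m[:,:145]=0
ct=max(cv2.findContours(m,0,1)[0],key=cv2.contourArea);r=cv2.minAreaRect(ct);print('deckrect',r)
bx=cv2.boxPoints(r);W=world('top',bx,.208);print(bx,W,np.linalg.norm(W-np.roll(W,1,0),axis=1))
print('Y',Y,world('top',[Y[:2]],.214));print('B',B,world('top',[B[:2]],.214));print('O',O,world('top',[O[:2]],.045))
```

```text
deckrect ((201.19346618652344, 205.0622100830078), (110.9695053100586, 101.02838134765625), 87.27368927001953)
[[148.0973  152.04297]
 [249.01134 147.23755]
 [254.28963 258.08145]
 [153.3756  262.88687]] [[0.59188261 0.40977982 0.208     ]
 [0.59713848 0.22034084 0.208     ]
 [0.39314405 0.21229614 0.208     ]
 [0.38606791 0.39927641 0.208     ]] [0.20608254 0.18951188 0.204153   0.18711412]
Y (np.float64(196.61596958174906), np.float64(177.68441064638785), 263, np.int64(188), np.int64(205), np.int64(169), np.int64(186)) [[0.5413528  0.31639072 0.214     ]]
B (np.float64(197.30172413793105), np.float64(231.45689655172413), 232, np.int64(189), np.int64(206), np.int64(223), np.int64(240)) [[0.44293762 0.31535685 0.214     ]]
O (np.float64(395.86842105263156), np.float64(199.92105263157896), 152, np.int64(393), np.int64(399), np.int64(184), np.int64(217)) [[ 0.50758054 -0.0809961   0.045     ]]
```

View pics/crop0.png

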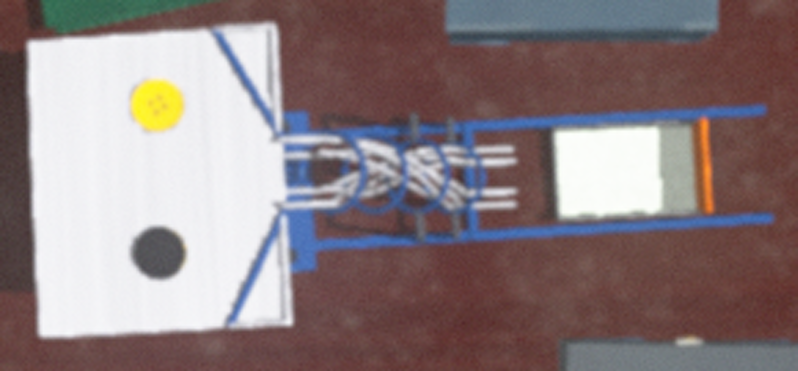

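The crop shows the deck corners at crop pixels (27,40), (275,23), (293,326) and (39,337), and the rail ends at (766,110) and (773,218). I'll fit the turner pose to these.

Run:
```python
import numpy as np
from h import world
f=lambda a:(np.array(a,float)+.5)/2.75-.5+140
D=world('top',f([(27,40),(275,23),(293,326),(39,337)]),.208)[:,:2]
R=world('top',f([(766,110),(773,218)]),.009)[:,:2]
L=world('top',f([(279,134),(283,208)]),.213)[:,:2]
P=np.r_[D,R,L]
# turner: image up = world +x ; deck back = world +y
Q=np.array([(100,170),(100,0),(-100,0),(-100,170),(44,-375),(-44,-375),(24.5,0),(-24.5,0)])/1e3
pm,qm=P.mean(0),Q.mean(0);U,S,V=np.linalg.svd((Q-qm).T@(P-pm));Rm=V.T@U.T;t=pm-Rm@qm
print('yaw',np.arctan2(Rm[1,0],Rm[0,0]),'origin',t);print(((P-t)@Rm-Q)*1e3)
inv=lambda w:(np.array(w)-t)@Rm
for n,w in dict(Y=(.54135,.31639),B=(.44294,.31536),O=(.50758,-.08100)).items(): print(n,inv(w)*1e3)
print('tray walls crop', [inv(x[:2])*1e3 for x in world('top',f([(700,118),(712,213)]),.045)])
# dock wall outer target, B lane points
T=lambda x,y:Rm@np.array([x,y])/1e3+t
print('dock',T(0,-193),'outer wall home',T(0,-253),'mouth',T(0,0))
np.savez('t.npz',R=Rm,t=t)
from station import ctrl
from scipy.spatial.transform import Rotation as Ro
print(Ro.from_rotvec(ctrl.get_obs()['tool_rot']).as_matrix())
```

```text
yaw 0.043321352663816384 origin [0.49497967 0.23278382]
[[ 0.17770084  0.06207757]
 [ 1.03705739  0.46189331]
 [-2.0708703  -1.32878648]
 [-0.43201152  0.0652076 ]
 [ 0.24015799 -0.47125016]
 [-0.7960587  -0.06244407]
 [ 1.0437076   0.72772137]
 [ 0.8003167   0.54558087]]
Y [49.94762307 81.5195463 ]
B [-48.41465343  84.7524336 ]
O [  -1.00078115 -314.03510872]
tray walls crop [array([  36.99775214, -313.00757354]), array([ -38.7504015 , -317.51842621])]
dock [0.50333808 0.03996489] outer wall home [ 0.50593655 -0.01997881] mouth [0.49497967 0.23278382]
[[ 9.71391499e-01  2.37483662e-01 -2.55785751e-04]
 [ 2.37483723e-01 -9.71389762e-01  1.84696264e-03]
 [ 1.90155790e-04 -1.85486876e-03 -9.99998262e-01]]
```
Excellent fit (~1mm). Tray wall center y -314 → center of orange wall at home is -250.5; needs 63.5 mm travel. Button B is button_a at (-48.4, 84.8).

Units first: shifts go in units of 20 mm and turns go in units of 0.05 rad. So 0.469 m is 23.45, -0.395 m is -19.75, 0.1965 rad is 3.93.

Emit:
run_rows(plan="0,12.5,-12.75,0,0,0,3.8 | 0,12.5,-12.75,0,0,0,3.8 | 0,12.5,-12.75,0,0,0,3.8 | 0,12.5,-12.75,0,0,0,3.8 | 0,12.5,-12.75,0,0,0,3.8 | 0,12.5,-12.75,0,0,0,3.8 | 0,12.5,-12.75,0,0,0,3.8 | 0,12.5,-12.75,0,0,0,3.8 | 0,12.5,-12.75,0,0,0,3.8 | 0,23.45,-19.75,0,0,0,3.93 | 0,23.45,-19.75,0,0,0,3.93 | 0,23.45,-19.75,0,0,0,3.93 | 0,23.45,-19.75,0,0,0,3.93 | 0,23.45,-19.75,0,0,0,3.93 | 0,23.45,-19.75,0,0,0,3.93 | 0,23.45,-19.75,0,0,0,3.93 | 0,23.45,-19.75,0,0,0,3.93 | 0,23.45,-19.75,0,0,0,3.93", force=20)

```text
t: 1.6
tool_pos: [0.5099, -0.1118, 0.2307]
tool_rot: [3.141, 0.07, -0.003]
contact_force: [-0.7, -0.8, -0.1]
opening: 0.0001
grip_force: 0.0
```

Add to h.py:
```python
from scipy.spatial.transform import Rotation as Ro
_t=np.load('t.npz')
def where():
    o=ctrl.get_obs();M=Ro.from_rotvec(o['tool_rot']).as_matrix();p=np.array(o['tool_pos'])
    print('t',o['t'],'turner mm',(p[:2]-_t['t'])@_t['R']*1e3,'z',p[2]*1e3,'yaw',np.arctan2(M[1,0],M[0,0]),'F',np.round(o['contact_force'],1),'op',o['opening'])
```

```bash
python3 -c "import h;h.where()"
```

```text
t 1.6 turner mm [-2.10338353e-02 -3.44868140e+02] z 230.67351880828681 yaw 0.044648341548925455 F [-0.7 -0.8 -0.1] op 7.700231158669894e-05
```

Emit:
run_rows(plan="0,0,0,10,0,0,0 | 0,0,0,10,0,0,0 | 0,0,0,10,0,0,0 | 0,0,0,10,0,0,0 | 0,0,0,10,0,0,0 | 0,0,0,10.4,0,0,0 | 0,0,0,10.4,0,0,0 | 0,0,-0.5,10.4,0,0,0 | 0,0,-1,10.4,0,0,0 | 0,0,-1.5,10.4,0,0,0 | 0,0,-2,10.4,0,0,0 | 0,0,-2.4,10.4,0,0,0 | 0,0,-2.7,10.4,0,0,0 | 0,0,-3,10.4,0,0,0 | 0,0,-3.2,10.4,0,0,0 | 0,0,-3.35,10.4,0,0,0 | 0,0,-3.35,10.4,0,0,0")

```text
t: 3.02
tool_pos: [0.5097, -0.0449, 0.0261]
tool_rot: [3.138, 0.071, 0.009]
contact_force: [1.2, -4.7, 3.2]
opening: -0.0003
grip_force: 2.1
```

Run:
```python
import h,cv2;h.where()
im=h.ctrl.get_image('top')[:,:,::-1];cv2.imwrite('pics/push1.png',cv2.resize(im[150:260,230:430],None,fx=4,fy=4,interpolation=cv2.INTER_CUBIC))
```

```text
t 3.0167 turner mm [   2.6881847  -278.01382091] z 26.13964207760694 yaw 0.044981812776338885 F [ 1.2 -4.7  3.2] op -0.00030522019494393164
```

View pics/push1.png

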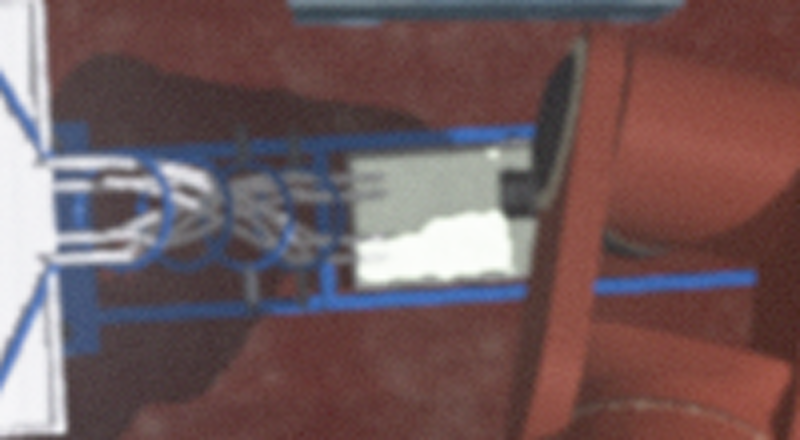

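The picture shows the tray's +y wall at crop (345,220), about 8–10 mm short of the stop. I'll push on in small steps and watch the force.

Emit:
run_rows(plan="0,0,-0.15,0,0,0,0 | 0,0,-0.25,0,0,0,0 | 0,0,-0.35,0,0,0,0 | 0,0,-0.35,0,0,0,0")

```text
t: 3.4
tool_pos: [0.5088, -0.0386, 0.0253]
tool_rot: [3.138, 0.069, 0.006]
contact_force: [1.1, -5.8, 4.1]
opening: 0.0003
grip_force: 3.0
```

```bash
python3 -c "import h;h.where()"
```

```text
t 3.4 turner mm [   2.04319689 -271.71807068] z 25.31236220441757 yaw 0.04401960870719127 F [ 1.1 -5.8  4.1] op 0.00034406292556159895
```

Emit:
run_rows(plan="0,0,-0.05,0,0,0,0 | 0,0,-0.1,0,0,0,0 | 0,0,-0.1,0,0,0,0")

```text
t: 3.65
tool_pos: [0.5086, -0.0368, 0.0253]
tool_rot: [3.138, 0.069, 0.006]
contact_force: [0.2, -6.4, 5.9]
opening: -0.0003
grip_force: 3.3
```

```bash
python3 -c "import h;h.where()"
```

```text
t 3.65 turner mm [   1.91040209 -269.91251963] z 25.251246972526243 yaw 0.04395753384027983 F [ 0.2 -6.4  5.9] op -0.00025657409043830845
```

Emit:
run_rows(plan="0,0,-0.05,0,0,0,0 | 0,0,-0.1,0,0,0,0 | 0,0,-0.1,0,0,0,0")

```text
t: 3.9
tool_pos: [0.5085, -0.0348, 0.0253]
tool_rot: [3.138, 0.069, 0.005]
contact_force: [0.4, -6.3, 6.5]
opening: 0.0001
grip_force: 3.3
```

```bash
python3 -c "import h;h.where()"
```

```text
t 3.9 turner mm [   1.87294763 -267.91334006] z 25.253028194754748 yaw 0.04394815067959844 F [ 0.4 -6.3  6.5] op 6.728850056985385e-05
```

To row units: -0.002 m is -0.1, -0.001 m is -0.05.

Emit:
run_rows(plan="0,0,-0.05,0,0,0,0 | 0,0,-0.1,0,0,0,0 | 0,0,-0.1,0,0,0,0")

```text
t: 4.15
tool_pos: [0.5084, -0.0341, 0.0253]
tool_rot: [3.135, 0.07, 0.005]
contact_force: [-0.2, -11.4, 5.8]
opening: 0.0002
grip_force: 5.9
```

```bash
python3 -c "import h;h.where()"
```

```text
t 4.15 turner mm [   1.81298352 -267.25719696] z 25.290057060860693 yaw 0.04465378952119509 F [ -0.2 -11.4   5.8] op 0.0002459686798739308
```

Emit:
run_rows(plan="0,0,-0.05,0,0,0,0 | 0,0,-0.1,0,0,0,0 | 0,0,-0.1,0,0,0,0")

```text
t: 4.4
tool_pos: [0.508, -0.0339, 0.0253]
tool_rot: [3.131, 0.071, 0.004]
contact_force: [-1.4, -19.2, 5.6]
opening: -0.0002
grip_force: 9.4
```

Run:
```python
import h,cv2;h.where()
im=h.ctrl.get_image('top')[:,:,::-1];cv2.imwrite('pics/push2.png',cv2.resize(im[150:260,230:430],None,fx=4,fy=4,interpolation=cv2.INTER_CUBIC))
```

```text
t 4.4 turner mm [   1.45333599 -267.04352759] z 25.329838883422912 yaw 0.04530272699417216 F [ -1.4 -19.2   5.6] op -0.0002411642679341161
```

View pics/push2.png

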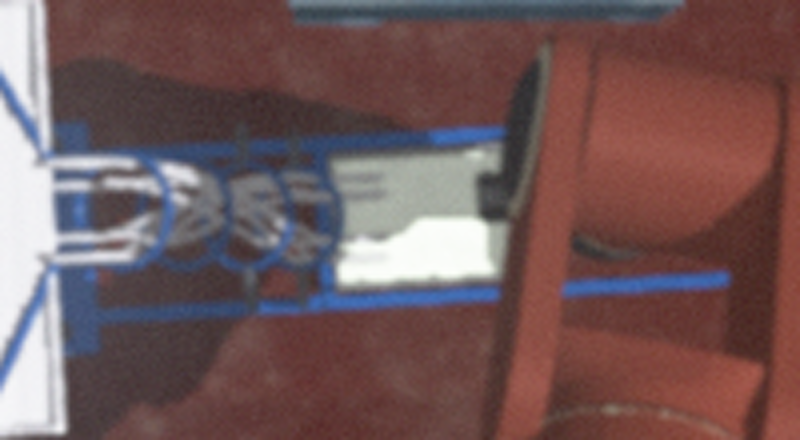

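The tray stalled at TCP y -267 with the force rising to 19 N, which matches the predicted home position; its wall meets the stop at crop (333,220). Now back off, lift and go over the deck.

To row units: -0.255 m is -12.75, 0.03 m is 1.5.

Emit:
run_rows(plan="0,0,0.5,0,0,0,0 | 0,0,1.5,0,0,0,0 | 0,0,1.5,-12.75,0,0,0 | 0,0,1.5,-12.75,0,0,0 | 0,0,1.5,-12.75,0,0,0 | 0,0,1.5,-12.75,0,0,0 | 0,0,1.5,-12.75,0,0,0 | 0,0,1.5,-12.75,0,0,0 | 0,0,1.5,-12.75,0,0,0")

```text
t: 5.2
tool_pos: [0.5108, -0.0596, 0.2878]
tool_rot: [3.139, 0.07, 0.021]
contact_force: [0.8, -0.9, 0.6]
opening: -0.0003
grip_force: 0.0
```

```bash
python3 -c "import h;h.where()"
```

```text
t 5.2 turner mm [   3.12009248 -292.83345293] z 287.78885909308343 yaw 0.044400534499432126 F [ 0.8 -0.9  0.6] op -0.0003137899740100188
```

Emit:
run_rows(plan="0,-4.6,-18.9,0,0,0,0 | 0,-4.6,-18.9,0,0,0,0 | 0,-4.6,-18.9,0,0,0,0 | 0,-4.6,-18.9,0,0,0,0 | 0,-4.6,-18.9,0,0,0,0 | 0,-4.6,-18.9,0,0,0,0 | 0,-4.6,-18.9,0,0,0,0 | 0,-4.6,-18.9,0,0,0,0 | 0,-4.6,-18.9,0,0,0,0 | 0,-4.6,-18.9,0,0,0,0 | 0,-4.6,-18.9,0,0,0,0 | 0,-4.6,-18.9,0,0,0,0 | 0,-4.6,-18.9,0,0,0,0")

```text
t: 6.28
tool_pos: [0.3993, 0.3132, 0.2777]
tool_rot: [3.14, 0.068, -0.002]
contact_force: [0.6, -0.4, 1.0]
opening: -0.0003
grip_force: 0.0
```

```bash
python3 -c "import h;h.where()"
```

```text
t 6.2833 turner mm [-92.09196886  84.44802739] z 277.68893748650277 yaw 0.04327943816429902 F [ 0.6 -0.4  1. ] op -0.00029984429153805407
```

Emit:
run_rows(plan="0,0,0,1.5,0,0,0 | 0,0,0,2.75,0,0,0 | 0,0,0,3,0,0,0 | 0,0,0,3,0,0,0")

```text
t: 6.62
tool_pos: [0.3988, 0.3118, 0.2158]
tool_rot: [3.139, 0.065, -0.007]
contact_force: [-0.4, 0.3, 0.2]
opening: -0.0002
grip_force: 0.0
```

Run:
```python
import h,cv2;h.where()
im=h.ctrl.get_image('top')[:,:,::-1];cv2.imwrite('pics/c3.png',cv2.resize(im[140:275,140:430],None,fx=2.75,fy=2.75,interpolation=cv2.INTER_CUBIC))
```

```text
t 6.6167 turner mm [-92.69794627  83.13050378] z 215.75825814201949 yaw 0.04123576304245127 F [-0.4  0.3  0.2] op -0.00018364314766552493
```

View pics/c3.png

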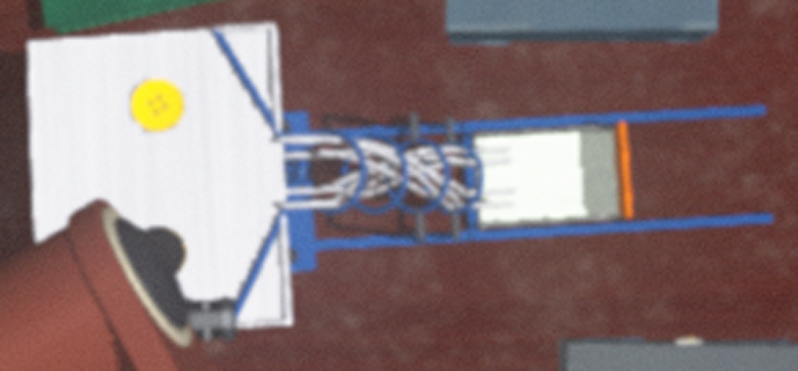

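The tray is home: its orange wall is at crop (625,170), a 63 mm shift. Both buttons are where they lay, and the fist is beside the black one. Next is the last bit down, then the sideways push.

To row units: 0.003 m is 0.15, 0.002 m is 0.1.

Emit:
run_rows(plan="0,0,0,0.1,0,0,0 | 0,0,0,0.15,0,0,0 | 0,0,0,0.15,0,0,0 | 0,0,0,0.15,0,0,0")

```text
t: 7.0
tool_pos: [0.4002, 0.3138, 0.2164]
tool_rot: [-3.14, -0.068, -0.002]
contact_force: [0.1, -0.3, 0.1]
opening: -0.0001
grip_force: 0.0
```

```bash
python3 -c "import h;h.where()"
```

```text
t 7.0 turner mm [-91.22666509  85.08217504] z 216.44477579667887 yaw 0.04320283181990541 F [ 0.1 -0.3  0.1] op -0.00011515710417445919
```

Emit:
run_rows(plan="0,0.3,-0.05,0,0,0,0 | 0,0.55,-0.1,0,0,0,0 | 0,0.8,-0.1,0,0,0,0 | 0,1.05,-0.1,0,0,0,0 | 0,1.3,-0.1,0,0,0,0 | 0,1.55,-0.1,0,0,0,0 | 0,1.8,-0.1,0,0,0,0 | 0,2.05,-0.1,0,0,0,0 | 0,2.3,-0.1,0,0,0,0 | 0,2.5,-0.1,0,0,0,0 | 0,2.7,-0.1,0,0,0,0 | 0,2.85,-0.1,0,0,0,0 | 0,3,-0.1,0,0,0,0 | 0,3.1,-0.1,0,0,0,0 | 0,3.15,-0.1,0,0,0,0 | 0,3.15,-0.1,0,0,0,0")

```text
t: 8.33
tool_pos: [0.4626, 0.3183, 0.2153]
tool_rot: [3.141, 0.068, -0.0]
contact_force: [-0.0, -0.2, -0.6]
opening: 0.0002
grip_force: 0.0
```

```bash
python3 -c "import h;h.where()"
```

```text
t 8.3333 turner mm [-28.61244095  86.86042627] z 215.2771972672115 yaw 0.04324784889350889 F [-0.  -0.2 -0.6] op 0.00019453282046003064
```

The tip was still at z 215, above the button's top at 214, so it passed over. I'll go back, get properly low and repeat.

Emit:
run_rows(plan="0,0,0,-0.5,0,0,0 | 0,-1.5,0.1,-0.5,0,0,0 | 0,-3.15,0.1,-0.5,0,0,0 | 0,-3.15,0.1,-0.5,0,0,0 | 0,-3.15,0.1,0,0,0,0 | 0,-3.15,0.1,0.1,0,0,0 | 0,-3.15,0.1,0.2,0,0,0 | 0,-3.15,0.1,0.2,0,0,0 | 0,-3.15,0.1,0.2,0,0,0 | 0,-3.15,0.1,0.2,0,0,0")

```text
t: 9.17
tool_pos: [0.4002, 0.3136, 0.2114]
tool_rot: [3.141, 0.067, -0.0]
contact_force: [0.2, -0.3, -0.3]
opening: -0.0003
grip_force: 0.0
```

Run:
```python
import h,cv2;h.where()
im=h.ctrl.get_image('top')[:,:,::-1];cv2.imwrite('pics/c4.png',cv2.resize(im[140:275,140:430],None,fx=2.75,fy=2.75,interpolation=cv2.INTER_CUBIC))
```

```text
t 9.1667 turner mm [-91.16050424  84.85189285] z 211.37295005554475 yaw 0.04279101084088099 F [ 0.2 -0.3 -0.3] op -0.00031628374877187924
```

View pics/c4.png

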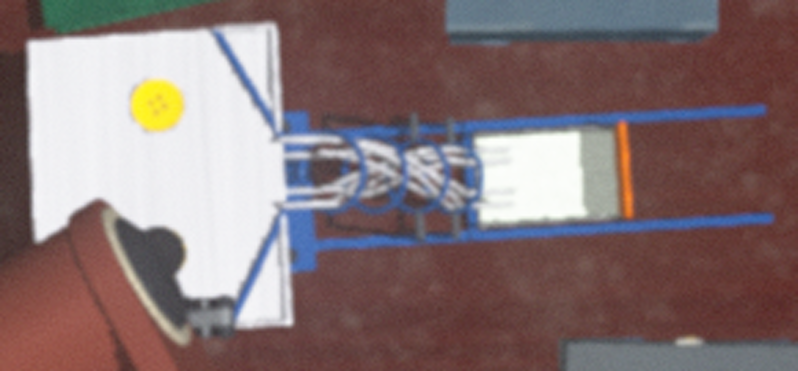

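The dark disc still has its right edge at crop (185,250), so the button hasn't moved. The tip is now at z 211.4, so I'll push.

To row units: 0.062 m is 3.1, 0.061 m is 3.05.

Emit:
run_rows(plan="0,0.3,0,0,0,0,0 | 0,0.55,0,0,0,0,0 | 0,0.8,0,0,0,0,0 | 0,1.05,0,0,0,0,0 | 0,1.3,0,0,0,0,0 | 0,1.55,0,0,0,0,0 | 0,1.8,0,0,0,0,0 | 0,2.05,0,0,0,0,0 | 0,2.3,0,0,0,0,0 | 0,2.5,0,0,0,0,0 | 0,2.7,0,0,0,0,0 | 0,2.85,0,0,0,0,0 | 0,3,0,0,0,0,0 | 0,3.05,0,0,0,0,0 | 0,3.1,0,0,0,0,0 | 0,3.1,0,0,0,0,0")

```text
t: 10.55
tool_pos: [0.4617, 0.3163, 0.2114]
tool_rot: [-3.141, -0.068, -0.0]
contact_force: [-1.2, -0.7, 1.1]
opening: -0.0001
grip_force: 0.3
```

```bash
python3 -c "import h;h.where()"
```

```text
t 10.55 turner mm [-29.59202137  84.85695733] z 211.35722036804665 yaw 0.043257033204842296 F [-1.2 -0.7  1.1] op -6.606046633909095e-05
```

Emit:
run_rows(plan="0,-0.5,0,0,0,0,0 | 0,-0.75,0,-1,0,0,0 | 0,-0.75,-2,-2,0,0,0 | 0,-0.75,-3.75,-2,0,0,0 | 0,-0.75,-3.75,-2,0,0,0 | 0,-0.75,-3.75,-2,0,0,0")

```text
t: 11.05
tool_pos: [0.4424, 0.3918, 0.2514]
tool_rot: [3.141, 0.072, 0.0]
contact_force: [-0.2, 0.6, -0.0]
opening: 0.0002
grip_force: 0.0
```

Run:
```python
import h,cv2,numpy as np;h.where()
im=h.ctrl.get_image('top')[:,:,::-1];cv2.imwrite('pics/c5.png',cv2.resize(im[140:275,140:430],None,fx=2.75,fy=2.75,interpolation=cv2.INTER_CUBIC))
```

```text
t 11.05 turner mm [-45.68025655 161.16984016] z 251.3963782876093 yaw 0.04608442197083396 F [-0.2  0.6 -0. ] op 0.0001706546169069695
```

View pics/c5.png

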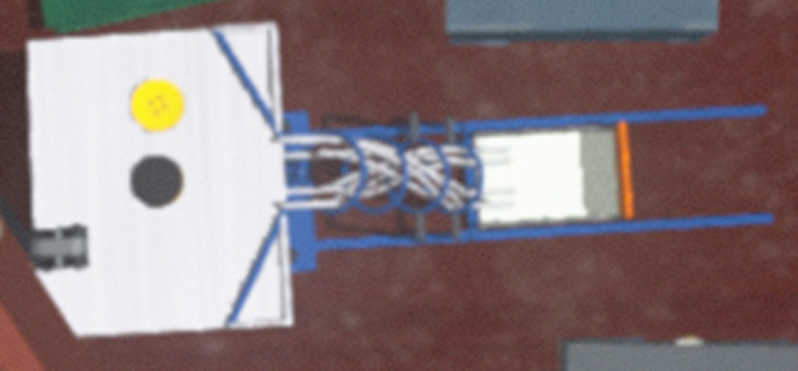

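The black button is now at crop (157,181), with the yellow one untouched at (158,105). I'll measure both.

Run:
```python
import h,numpy as np,cv2
im=h.ctrl.get_image('top');g=im.max(2)
ys,xs=np.nonzero(g[190:222,182:212]<110);w=h.world('top',[(xs.mean()+182,ys.mean()+190)],.214)[0,:2];print(len(xs),(w-h._t['t'])@h._t['R']*1e3)
# mouth centre check from rod tips
f=lambda a:(np.array(a,float)+.5)/2.75-.5+140
for p in h.world('top',f([(279,134),(283,208)]),.213)[:,:2]:print((p-h._t['t'])@h._t['R']*1e3)
h.where()
```

```text
229 [-0.96302722 84.24113909]
[25.5437076   0.72772137]
[-23.6996833    0.54558087]
t 11.15 turner mm [-45.48016899 159.49467064] z 250.68094018870258 yaw 0.04374607152486272 F [0.1 0.6 0.3] op -0.00013965252633933416
```

Relative to the mouth, the button is about 2 mm off towards -x. One more sideways tap will centre it, then I'll push it down the line.

To row units: 0.075 m is 3.75, 0.0393 m is 1.965.

Emit:
run_rows(plan="0,0,2,0,0,0,0 | 0,0,3.75,0,0,0,0 | 0,0,3.75,1,0,0,0 | 0,0,3.75,1.9,0,0,0 | 0,0,3.75,1.965,0,0,0 | 0,0,3.75,1.965,0,0,0 | 0,0.3,3.75,1.965,0,0,0 | 0,0.55,3.75,1.965,0,0,0 | 0,0.7,3.75,1.965,0,0,0 | 0,0.8,3.75,1.965,0,0,0 | 0,0.9,3.75,1.965,0,0,0 | 0,0.9,3.75,1.965,0,0,0 | 0,0.9,3.75,1.965,0,0,0")

```text
t: 12.23
tool_pos: [0.4649, 0.3166, 0.2124]
tool_rot: [-3.141, -0.068, -0.001]
contact_force: [-0.3, -0.1, 1.6]
opening: 0.0002
grip_force: 0.4
```

```bash
python3 -c "import h;h.where()"
```

```text
t 12.2333 turner mm [-26.43968466  85.07423879] z 212.41476592211995 yaw 0.04342039082170879 F [-0.3 -0.1  1.6] op 0.00021113359492824308
```

To row units: -0.04 m is -2, -0.01 m is -0.5.

Emit:
run_rows(plan="0,-0.5,0,0,0,0,0 | 0,-0.75,0,-1,0,0,0 | 0,-0.75,-2,-1.5,0,0,0 | 0,-0.75,-2.3,-1.5,0,0,0 | 0,0.75,-2.3,-1.5,0,0,0 | 0,1.375,-2.3,-1.5,0,0,0 | 0,1.375,-2.3,-0.75,0,0,0 | 0,1.375,-2.3,-0.1,0,0,0 | 0,1.375,-2.3,0.05,0,0,0 | 0,1.375,-2.3,0.05,0,0,0 | 0,1.375,-2.3,0.05,0,0,0")

```text
t: 13.15
tool_pos: [0.4887, 0.3629, 0.2092]
tool_rot: [3.14, 0.068, -0.004]
contact_force: [0.1, -0.2, -0.5]
opening: 0.0002
grip_force: 0.0
```

Run:
```python
import h,cv2,numpy as np;h.where()
im=h.ctrl.get_image('top');g=im.max(2)
cv2.imwrite('pics/c6.png',cv2.resize(im[140:275,140:430,::-1],None,fx=2.75,fy=2.75,interpolation=cv2.INTER_CUBIC))
```

```text
t 13.15 turner mm [ -0.67443892 130.29795797] z 209.17788814251765 yaw 0.043240696859121165 F [ 0.1 -0.2 -0.5] op 0.00024569291019466014
```

View pics/c6.png

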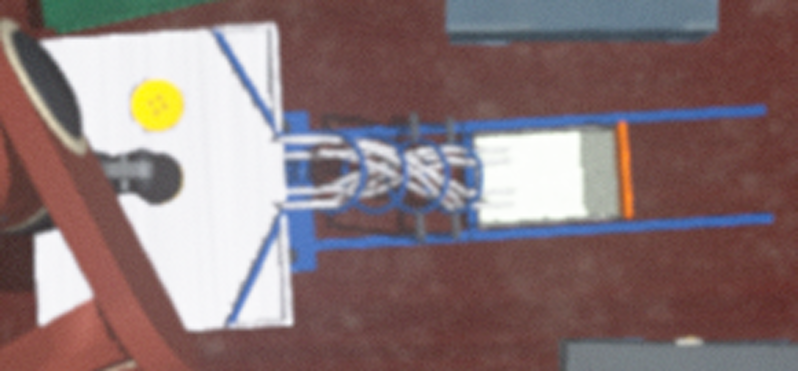

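The button is centred on the mouth's line: at crop (157,178), it maps to (283,171). The fist is behind it, so I'll push along -y, in 8 mm rows and slower near the lip.

To row units: 0.095 m is 4.75, 0.093 m is 4.65.

Emit:
run_rows(plan="0,0.025,0.4,-0.075,0,0,0 | 0,0.025,0.65,-0.075,0,0,0 | 0,0.025,0.9,-0.075,0,0,0 | 0,0.025,1.2,-0.075,0,0,0 | 0,0.025,1.5,-0.075,0,0,0 | 0,0.025,1.8,-0.075,0,0,0 | 0,0.025,2.1,-0.075,0,0,0 | 0,0.025,2.4,-0.075,0,0,0 | 0,0.025,2.7,-0.075,0,0,0 | 0,0.025,3,-0.075,0,0,0 | 0,0.025,3.3,-0.075,0,0,0 | 0,0.025,3.6,-0.075,0,0,0 | 0,0.025,3.85,-0.075,0,0,0 | 0,0.025,4.1,-0.075,0,0,0 | 0,0.025,4.3,-0.075,0,0,0 | 0,0.025,4.5,-0.075,0,0,0 | 0,0.025,4.65,-0.075,0,0,0 | 0,0.025,4.75,-0.075,0,0,0 | 0,0.025,4.75,-0.075,0,0,0")

```text
t: 14.78
tool_pos: [0.4947, 0.2683, 0.2125]
tool_rot: [3.141, 0.068, -0.0]
contact_force: [0.4, -0.2, 0.2]
opening: -0.0003
grip_force: 0.0
```

Run:
```python
import h,cv2,numpy as np;h.where()
im=h.ctrl.get_image('top')
cv2.imwrite('pics/c7.png',cv2.resize(im[140:275,140:430,::-1],None,fx=2.75,fy=2.75,interpolation=cv2.INTER_CUBIC))
```

```text
t 14.7833 turner mm [ 1.29881519 35.52001293] z 212.48407621591207 yaw 0.043006826309335645 F [ 0.4 -0.2  0.2] op -0.0002683988002527114
```

View pics/c7.png

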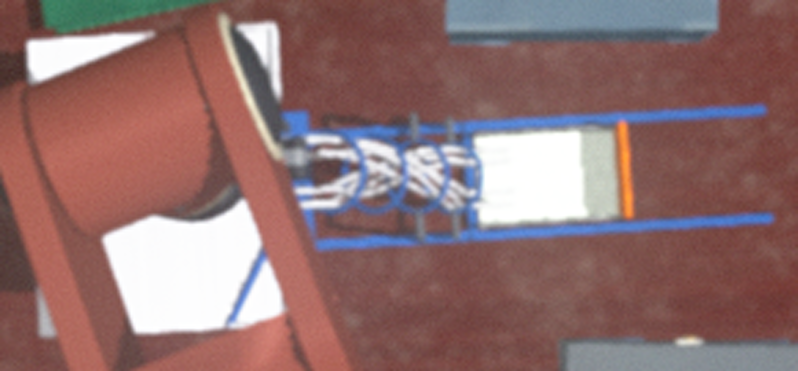

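The arm hides the button at the lip and the tray is unchanged at (625,170). That was the tenth picture, so from here I check by numbers. I'll finish the push in small steps and look for yellow in the tray.

Create chk.py:
```python
import h,cv2,numpy as np;h.where()
for n,z in(('top',.009),('scene',.009)):
    hs=cv2.cvtColor(h.ctrl.get_image(n),cv2.COLOR_RGB2HSV)
    m=((hs[...,0]>20)&(hs[...,0]<35)&(hs[...,1]>120)&(hs[...,2]>90)).astype(np.uint8)
    k,_,s,c=cv2.connectedComponentsWithStats(m)
    for i in range(1,k):
        if s[i,4]>15:
            g=lambda zz:np.round((h.world(n,[c[i]],zz)[0,:2]-h._t['t'])@h._t['R']*1e3,1)
            print(n,s[i],'tray-height',g(z),'deck-height',g(.214))
```

```text
(no output)
```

Emit:
run_rows(plan="0,-0.05,0.15,0.05,0,0,0 | 0,-0.05,0.3,0.05,0,0,0 | 0,-0.05,0.45,0.05,0,0,0 | 0,-0.05,0.55,0.05,0,0,0 | 0,-0.05,0.65,0.05,0,0,0 | 0,-0.05,0.725,0.05,0,0,0 | 0,-0.05,0.725,0.05,0,0,0 | 0,-0.05,0.725,0.05,0,0,0 | 0,-0.05,0.725,0.05,0,0,0 | 0,-0.05,0.725,0.05,0,0,0 | 0,-0.05,0.725,0.05,0,0,0")

```text
t: 15.75
tool_pos: [0.4943, 0.2542, 0.2115]
tool_rot: [-3.141, -0.068, -0.0]
contact_force: [0.3, 0.2, 0.1]
opening: 0.0
grip_force: 0.0
```

```bash
python3 chk.py
```

```text
t 15.75 turner mm [ 0.28283563 21.46063868] z 211.4969076522864 yaw 0.04342889987551904 F [0.3 0.2 0.1] op 2.490898266063052e-05
top [600 112   6   6  21] tray-height [ 182.7 -858.3] deck-height [ 137.  -720.7]
top [580 298   5   7  33] tray-height [-263.  -759.9] deck-height [-227.7 -640.2]
scene [212 201  15  10 118] tray-height [312.1  -8. ] deck-height [48.2 81.9]
scene [532 209   6   5  20] tray-height [-250.7 -774.3] deck-height [-363.1 -478.2]
```

To row units: 0.005 m is 0.25, 0.004 m is 0.2.

Emit:
run_rows(plan="0,0,0.05,0,0,0,0 | 0,0,0.1,0,0,0,0 | 0,0,0.15,0,0,0,0 | 0,0,0.2,0,0,0,0 | 0,0,0.25,0,0,0,0 | 0,0,0.25,0,0,0,0 | 0,0,0.25,0,0,0,0 | 0,0,0.25,0,0,0,0 | 0,0,0.25,0,0,0,0 | 0,0,0.25,0,0,0,0 | 0,0,0.25,0,0,0,0 | 0,0,0.25,0,0,0,0")

```text
t: 16.85
tool_pos: [0.4946, 0.2492, 0.2115]
tool_rot: [3.141, 0.068, 0.0]
contact_force: [0.6, 0.0, 0.2]
opening: 0.0001
grip_force: 0.0
```

```bash
python3 chk.py
```

```text
t 16.85 turner mm [ 0.29032886 16.38038811] z 211.51244462091287 yaw 0.043348075504549326 F [0.6 0.  0.2] op 5.0975842317947446e-05
top [600 112   6   6  23] tray-height [ 182.5 -858.9] deck-height [ 136.8 -721.2]
top [580 298   5   7  33] tray-height [-263.  -759.9] deck-height [-227.7 -640.2]
scene [212 201  15  10 118] tray-height [311.7  -8.1] deck-height [47.9 81.8]
scene [532 209   6   5  19] tray-height [-251.1 -774.2] deck-height [-363.5 -478.1]
```

Emit:
run_rows(plan="0,0,-0.25,0,0,0,0 | 0,0,-0.5,-1,0,0,0 | 0,0,-2,-2,0,0,0 | 0,0,-4,-2,0,0,0 | 0,0,-6,-2,0,0,0 | 0,0,-7,-2,0,0,0 | 0,0,-7,-2,0,0,0")

```text
t: 17.53
tool_pos: [0.4875, 0.3929, 0.2513]
tool_rot: [-3.139, -0.075, 0.001]
contact_force: [-0.3, 0.2, -0.3]
opening: 0.0002
grip_force: 0.0
```

Create dk.py:
```python
import h,cv2,numpy as np
h.where()
im=h.ctrl.get_image('top');cv2.imwrite('pics/now.png',im[:,:,::-1])
a=cv2.imread('pics/top0.png')[:,:,::-1];b5=cv2.imread('pics/c5.png')
c5=cv2.resize(b5,(290,135),interpolation=cv2.INTER_AREA)[:,:,::-1]
d=np.abs(im[140:275,140:430].astype(int)-c5).sum(2)
m=(d>90).astype(np.uint8);k,_,s,c=cv2.connectedComponentsWithStats(m)
for i in range(1,k):
    if s[i,4]>12:
        x,y=c[i]+140;r=im[int(y)-1:int(y)+2,int(x)-1:int(x)+2].mean((0,1)).astype(int)
        g=lambda zz:np.round((h.world('top',[(x,y)],zz)[0,:2]-h._t['t'])@h._t['R']*1e3)
        print(s[i]+[140,140,0,0,0],r,g(.009),g(.214))
```

```bash
python3 dk.py
```

```text
t 17.5333 turner mm [ -0.51064098 160.30443697] z 251.33578446799882 yaw 0.04764092978899703 F [-0.3  0.2 -0.3] op 0.00017410403623839438
[ 150  192   34   71 1150] [178 162 164] [-32. 201.] [-39. 146.]
[236 193  19  19 236] [83 83 87] [16. 18.] [ 1. -4.]
[187 196  20  20 334] [237 237 240] [ 14. 126.] [-1. 84.]
[140 216   5  10  15] [139  81  73] [-13. 251.] [-24. 187.]
[142 250   5   8  21] [168  98  87] [-87. 250.] [-84. 186.]
```

The button sits on the lip with its centre at y -4, because the fingertips are thinner than the fist is higher up. I'll return behind it and push about 8 mm further, in two stages.

To row units: 0.147 m is 7.35, 0.146 m is 7.3.

Emit:
run_rows(plan="0,0.05,2,0,0,0,0 | 0,0.05,4,0,0,0,0 | 0,0.05,5.75,0,0,0,0 | 0,0.05,5.75,1,0,0,0 | 0,0.05,5.75,1.925,0,0,0 | 0,0.05,5.75,1.975,0,0,0 | 0,0.05,5.75,1.975,0,0,0 | 0,0.05,6.5,1.975,0,0,0 | 0,0.05,6.9,1.975,0,0,0 | 0,0.05,7.1,1.975,0,0,0 | 0,0.05,7.2,1.975,0,0,0 | 0,0.05,7.3,1.975,0,0,0 | 0,0.05,7.35,1.975,0,0,0 | 0,0.05,7.35,1.975,0,0,0")

```text
t: 18.75
tool_pos: [0.4959, 0.2423, 0.2122]
tool_rot: [-3.141, -0.068, -0.0]
contact_force: [0.1, 0.9, 0.2]
opening: -0.0001
grip_force: 0.0
```

```bash
python3 -c "import h;h.where()"
```

```text
t 18.75 turner mm [1.32260805 9.48353451] z 212.15652756743057 yaw 0.04340190230245702 F [0.1 0.9 0.2] op -0.00012075787415457625
```

To row units: 0.003 m is 0.15, 0.002 m is 0.1.

Emit:
run_rows(plan="0,-0.05,0.05,0.025,0,0,0 | 0,-0.05,0.1,0.025,0,0,0 | 0,-0.05,0.15,0.025,0,0,0 | 0,-0.05,0.15,0.025,0,0,0 | 0,-0.05,0.15,0.025,0,0,0 | 0,-0.05,0.15,0.025,0,0,0 | 0,-0.05,0.15,0.025,0,0,0 | 0,-0.05,0.15,0.025,0,0,0 | 0,-0.05,0.15,0.025,0,0,0 | 0,-0.05,0.15,0.025,0,0,0 | 0,-0.05,0.15,0.025,0,0,0 | 0,-0.05,0.15,0.025,0,0,0")

```text
t: 19.75
tool_pos: [0.495, 0.2392, 0.2115]
tool_rot: [-3.141, -0.068, -0.0]
contact_force: [-0.0, 0.1, -0.2]
opening: -0.0004
grip_force: 0.0
```

```bash
python3 chk.py; python3 dk.py
```

```text
t 19.75 turner mm [0.29353986 6.36628897] z 211.52785771258743 yaw 0.043316285193405496 F [-0.   0.1 -0.2] op -0.0003839394754496001
top [600 112   6   6  22] tray-height [ 182.5 -858.6] deck-height [ 136.8 -721. ]
top [326 197  14  15 163] tray-height [ 1.00e-01 -1.78e+02] deck-height [ -12.4 -164.2]
top [579 298   6   7  34] tray-height [-262.9 -759.6] deck-height [-227.6 -640. ]
scene [213 201  14  10 118] tray-height [312.2  -8.2] deck-height [48.3 81.8]
scene [532 209   6   4  18] tray-height [-250.7 -774.7] deck-height [-363.2 -478.5]
scene [322 238  10   9  55] tray-height [  -4.8 -179.9] deck-height [-183.4  -43.7]
t 19.85 turner mm [0.29390638 6.37178931] z 211.52709779670045 yaw 0.04326098198714786 F [ 0.1 -0.3  0.2] op 0.000245627558057005
[ 150  146  137  129 9588] [173 100  91] [ 14. 105.] [-1. 67.]
[167 151  30   3  31] [195 180 181] [136. 153.] [ 98. 107.]
[198 150  18   2  19] [168 148 146] [136.  97.] [98. 61.]
[316 186  49  34 461] [203 209 195] [   4. -227.] [  -9. -204.]
[271 190  14  11  39] [237 236 239] [ 29. -61.] [ 11. -68.]
[287 193  15  18 145] [226 226 232] [ 11. -93.] [ -3. -95.]
[300 193  15   7  51] [186 179 182] [  20. -120.] [   4. -117.]
[325 197  16  15 177] [254 248  54] [   0. -177.] [ -13. -164.]
[273 198  13   7  40] [221 218 223] [ 14. -58.] [ -1. -66.]
[301 205  21  18  85] [128 130 146] [ -16. -126.] [ -25. -122.]
[242 218   5  40  58] [223 227 240] [-64.  22.] [-64.  -1.]
[220 235  12  24  27] [231 231 237] [-82.  65.] [-79.  34.]
[237 251   7   7  14] [244 243 245] [-102.   32.] [-96.   7.]
[213 256  55  19 566] [173 101  92] [-131.   19.] [-119.   -3.]
[386 262   9   3  20] [202 186 164] [-140. -299.] [-127. -263.]
```

The yellow face is in the tray at about (0,-178). I'll retreat clear and check that it lies at rest and flat, that the tray is home, and where button B is.

Units first: shifts go in units of 20 mm and turns go in units of 0.05 rad. So -0.05 m is -2.5, -0.14 m is -7.

Emit:
run_rows(plan="0,0,-0.25,0,0,0,0 | 0,0,-0.5,-1,0,0,0 | 0,0,-2,-2.5,0,0,0 | 0,0,-4,-2.5,0,0,0 | 0,0,-6,-2.5,0,0,0 | 0,0,-7,-2.5,0,0,0 | 0,0,-7,-2.5,0,0,0 | 0,0,-7,-2.5,0,0,0 | 0,0,-7,-2.5,0,0,0 | 0,0,-7,-2.5,0,0,0 | 0,0,-7,-2.5,0,0,0")

```text
t: 20.82
tool_pos: [0.4892, 0.378, 0.2616]
tool_rot: [3.141, 0.066, 0.0]
contact_force: [0.4, -0.1, -0.2]
opening: -0.0001
grip_force: 0.0
```

```bash
python3 chk.py; python3 chk.py|grep -E 'top.*326|scene.*32'
```

Run:
```python
import h,cv2,numpy as np
im=h.ctrl.get_image('top');hs=cv2.cvtColor(im,cv2.COLOR_RGB2HSV)
m=(hs[...,0]>5)&(hs[...,0]<18)&(hs[...,1]>150)&(hs[...,2]>130)
ys,xs=np.nonzero(m[170:230,350:400]);print('orange',len(xs),(h.world('top',[(xs.mean()+350,ys.mean()+170)],.045)[0,:2]-h._t['t'])@h._t['R']*1e3)
print('\n'.join(' '.join('Y' if (20<hs[y,x,0]<35 and hs[y,x,1]>120) else '.' if hs[y,x,2]>200 else '#' for x in range(318,350)) for y in range(190,220)))
```

```text
t 20.8167 turner mm [  0.52056904 145.33111119] z 261.57533123362066 yaw 0.04181453688157949 F [ 0.4 -0.1 -0.2] op -0.000127419931658516
top [188 169  18  18 264] tray-height [ 76.4 122.4] deck-height [50.  81.6]
top [325 197  15  15 171] tray-height [  -0.2 -177.6] deck-height [ -12.7 -163.9]
top [580 298   5   7  33] tray-height [-263.  -759.9] deck-height [-227.7 -640.2]
scene [212 201  15  10 119] tray-height [311.9  -7.6] deck-height [48.  82.2]
scene [532 209   6   5  19] tray-height [-251.1 -774.2] deck-height [-363.5 -478.1]
scene [322 238  10   9  55] tray-height [  -5.4 -180. ] deck-height [-183.8  -43.8]
scene [532 209   6   5  19] tray-height [-251.1 -774.2] deck-height [-363.5 -478.1]
scene [322 238  10   9  56] tray-height [  -5.1 -179.9] deck-height [-183.6  -43.8]
orange 144 [  -0.68918939 -250.46541295]
. . . . . . . . . . . . . . . . . . . . . . . . . . . . . . . .
. . . . . . . . . . . . . . . . . . . . . . . . . . . . . . . .
.
[... 1090 characters left out ...]
 . . . . . . . . Y Y Y Y Y Y Y Y Y Y Y . . . . . . . . . . .
. . . . . . . . . . . Y Y Y Y Y Y Y Y . . . . . . . . . . . . .
. . . . . . . . . . . . . Y Y Y Y Y . . . . . . . . . . . . . .
. . . . . . . . . . . . . . . . . . . . . . . . . . . . . . . .
. . . . . . . . . . . . . . . . . . . . . . . . . . . . . . . .
. . . . . . . . . . . . . . . . . . . . . . . . . . . . . . . .
. . . . . . . . . . . . . . . . . . . . . . . . . . . . . . . .
. . . . . . . . . . . . . . . . . . . . . . . . . . . . . . . .
. . . . . . . . . . . . . . . . . . . . . . . . . . . . . . . .
. . . . . . . . . . . . . . . . . . . . . . . . . . . . . . . .
. . . . . . . . . . . . . . . . . . . # # # . . . . . # # # # #
```

Run:
```python
import h,cv2,numpy as np
p=h.ctrl.camera_params('scene');im=h.ctrl.get_image('scene');hs=cv2.cvtColor(im,cv2.COLOR_RGB2HSV)
a=np.linspace(0,6.28,80);q=(np.c_[18*np.cos(a),-177.6+18*np.sin(a)]/1e3)@h._t['R'].T+h._t['t']
c=(np.c_[q,np.full(80,.009)]-p['T'][:3,3])@p['T'][:3,:3]
uv=cv2.projectPoints(c,np.zeros(3),np.zeros(3),np.array([[p['fx'],0,p['cx']],[0,p['fy'],p['cy']],[0,0,1]]),np.array([p['k1'],0,0,0.]))[0][:,0].round().astype(int)
S={tuple(x) for x in uv}
for y in range(230,252):print(y,' '.join('o' if (x,y) in S else 'Y' if (20<hs[y,x,0]<35 and hs[y,x,1]>120) else '.' if hs[y,x,2]>190 else '#' for x in range(312,345)))
```

```text
230 # # # # # # # # # # # # # # # # # # . . # # # # . . . . . . # # #
231 # # # # . # # # # # # # # # # . . . . . . . . . . . . . . . . # #
232 . . . . . . . # # # # # # . . . . . . . . . . . . . . . . . . . #
233 . . . . . . . # # # # . . . . . . . . . . . . . . . . . . . . . #
234 . . . . # # # # # . . . . . . . . . . . . . . . . . . . . . . . .
235 . . . # # # # . . . . . . . . . . . . . . . . . . . . . . . . . .
236 . # # # # # . . . . . . . . . . . . . . . . . . . . . . . . . . .
237 # # # # . . . . . . . o o o o o o . . . . . . . . . . . . . . . .
238 # # . . . . . . . o o . . . Y Y . o o . . . . . . . . . . . . . .
239 . . . . . . . . o o . . Y Y Y Y Y Y Y o . . . . . . . . . . . . .
240 . . . . . . . o o . Y Y Y . Y Y Y Y Y Y o . . . . . . . . . . . #
241 # # . . . . . o . . . . . . . Y Y Y Y Y o . . . . . . . . . . # #
242 # # . . . . . o . . . . . . Y Y Y Y Y Y o . . . . . . . . . # # #
243 # # # . . . . o o . . . . . Y Y Y Y Y Y o . . . . . . . . # # # #
244 # # # # . . . . o o . . . . Y Y Y Y Y o o . . . . . . # # # # # #
245 . . . # # . . . . o o . Y Y Y Y Y o o o . . . . # # # # # # # # #
246 . . . . # . . . . . . o o o o o o o . . . . # # # # # # # # # # #
247 # . . . # . . . . . . . . . . . . . # # # # # # # # # # # # # # .
248 # # # # # . . . . . . . . . . . # # # # # # # # # # # # # # . . #
249 # # # # # . . . . . . . . . . # # # # # # # # # # # # # . . # # #
250 # # # # # . . . . . . . . . # # # # # # # # # # # # . . # # # # #
251 # # # # # # . . . . . . # # # # # # # # # # # # . . # # # # # # #
```

The scene view matches a flat disc on the tray floor, partly hidden by the outlet wires, so I'm handing in.

```bash
python3 -c "
from station import ctrl
print(ctrl.finish_job())"
```

```text
the job is handed in; nothing more can be done
None
```

I handed the job in after about 21 s of robot time (the hand-in gave no verdict): by the last camera checks the button lies flat, yellow side up, in the tray, the tray is home, and the other button is where it started.

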